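Lock the stop and hold the corner block home

ROBOT

A 7-joint arm with a two-finger parallel gripper is mounted at the origin on the work surface. World frame = base frame: x ahead of the robot, y to its left, z up, the work surface at z = 0. Lengths are in m, angles in rad, forces in N, time in s.
With the tool pointing down it reaches from about 0.4 to 0.85 m from the base axis. Payload 10.4 kg.
Tool frame: the origin (TCP) lies at the very end of the fingers, on their centre line; the grasp point (between the pads) lies 19 mm behind it (grip_point_offset is the distance from the TCP to the grasp point, in m); z points along the fingers, y is the line along which they close (so a half turn about z gives the same grasp; the last joint's range is limited). The gripper opens to 87 mm and grips with 3 to 60 N. Pads are 19 mm wide; open, the fingers measure 117 mm over their backs; the gripper's body (75 mm by 190 mm) begins 51 mm behind the grasp point.
Start: joints at [-1.218, 0.332, -0.065, 1.46, 0.022, 1.35, -0.088], TCP at [0.229, 0.581, 0.223] pointing down, gripper open.
Joint ranges: [-2.6, 2.6], [-0.5, 2.12], [-1.47, 1.34], [0.16, 2.42], [-1.27, 4.41], [0.06, 2.06], [-2.6, 2.6]. Speed limits (rad/s): [2.22, 2.22, 2.79, 2.79, 3.14, 3.14, 3.14].

INTERFACE

Orientations are given as a unit quaternion [x, y, z, w].
In Python, from bench import * gives the robot as it stands.
- The arm moves only by the tool play_rows, never from a script. Its argument "increments" is text: rows parted by semicolons, each of 7 numbers parted by spaces: the turn, a rotation vector about the tool's x, y, z in rad, then the shift along the tool's x, y, z in m, then the opening, from 0 (shut) to 1 (fully open). A call has 1 to 8 rows; each row is the pose to reach, as a shift and turn from the pose commanded when the call began, along the tool's axes at that moment; what a row does not reach only later rows make up. A row lasts 1/10 s, in which the tool goes at most 50 mm and 8.59 degrees, less where a joint would pass 70% of its speed; a pose out of reach is approached as far as the arm can. A call with a gripper value outside its range is refused whole. The fingers move at their own pace and stop on an object; "grip_force" is the grip in N (left out, the last holds). Time passes only in rows, so rows that repeat a pose let the fingers close. It gives the time, the measured TCP pose, the force, the opening and the grip force at its end, in the units of the state.
- read_state(): the state, without advancing time (a new reading comes with each control period).
- camera(name): name is "side" or "top"; returns a dict with "color" (384x512x3 uint8, red, green, blue), "fx", "fy", "cx", "cy" (pixels), "camera_from_world" (4x4, takes a point from world to camera coordinates). Camera axes: x right, y down, z forward; pixel columns grow to the right and rows downward; lengths in m; the calibration is good to about 2 mm. A picture is of the moment at which its call begins. There is no depth.
- close_job(): hands the job in; it is judged then, once.
The state is a dict: "time": time; "joint_positions": joint angles; "joint_vel": joint speeds; "joint_torque": joint torques, N m; "ee_pos": TCP position; "eef_rot": TCP orientation; "ft_force": force on the tool from outside, world axes, zero at the start; "torque": the same for the moment, N m; "width": finger opening in m; "grip_force": force on a finger pad.
Only numpy, scipy, OpenCV 4.12 (cv2) and the standard library are available. Lean on these libraries where they do the work, as an engineer would, in place of code of your own. Each camera call takes 0.05 s, during which the arm holds its last target. There are 200 camera calls.

TASK

I am about to drive a screw up from underneath the nightstand. Tighten the black knob all the way clockwise so the sliding stop is locked where I set it, then bring the chamfered pine block over, chamfer towards you, so that its end butts against the stop's right-hand face and its back lies flush along the low wooden fence. Finish while holding it there with one firm diagonal push on the block, down onto the nightstand top and into the fence at once; do not let go, do not shift the stop and leave everything else where it is.

Things in the scene. Friction and masses are not known exactly. Their poses are not given: they have to be found in the camera images.
- block: the workpiece: loose bare pine block, 50 (x) by 110 (y) by 60 mm tall, about 0.16 kg, in front of the fence. Origin: centre of underside, z up. Back (+x): plain upright face. Front (-x, starts towards the robot): upright to 45 mm, above it a 15 x 15 mm 45-degree chamfer along the whole top edge. Gripped across its x with fingertips above 27 mm, the rear finger passes over the fence
- block_end (a point): centre of the block's +y end face, 20 mm above its underside (block frame: 0, +55, +20 mm); this end goes against the stop
- chamfer (a point): middle of the block's chamfer face (block frame: -17.5, 0, +52.5 mm); the face looks diagonally forward (-x) and up
- fence: low fixed wooden bar on the nightstand top, 20 mm thick (x), 400 mm long (y), 25 mm high; steel end caps 34 mm thick, 30 mm high. Origin: centre of underside; x points away from the robot, y along it; front face at its x = -10 mm. With the block home, the axes are parallel and the block's origin is at x = -35 mm of the fence frame
- stop_face (a point): middle of the right-hand (-y) face of the sliding stop, a dark wooden saddle over the fence; frame parallel to the fence's; 20 mm above the top, 35 mm in front of the fence's middle line. The stop reaches 62 mm in front of that line, 30 behind, is 38 mm high, 40 along y. Unlocked it slides at about 2.5 N; locked it withstands over 20 N
- knob_grip (a point): point on the knob's upright axis, 62 mm above the nightstand top, in the middle of its bar grip. Its frame turns with the knob: the bar lies along the frame's x
- knob (a joint): angle (rad) of the stop's black clamp knob, growing clockwise from above: 0 loose (bar square across the fence), bites from 0.8, locked above 1.15, 1.4 end of travel. Bar grip 46 mm long, 14 thick, from 46 to 72 mm above the nightstand top, on a 32 mm round hub over the stop's middle; resists 0.18 to 0.25 N m, stays where left
- table: the pine nightstand top, upper face at height 0 (the robot is mounted on it); friction of the block on it is 0.5 to 0.7, so a push steeper than about 50 degrees below level does not reach the fence
- car: bystander: wooden toy car 90 x 52 x 50 mm, origin centre of underside
- teether: bystander: white silicone teether ring, 72 mm across, 13 mm high, origin centre of underside
- offcut: bystander: small plain pine offcut without chamfer, 40 x 55 x 40 mm, origin centre of underside
- lunchbox: bystander: closed lunch box 176 x 126 x 62 mm, origin centre of underside
- milk: bystander: glass bottle, 56 mm across, 150 mm high, origin centre of underside
- cup: bystander: white mug 72 mm across, 70 mm high, origin centre of underside
- screwdriver: bystander: screwdriver lying behind the fence, origin on its underside
- tin: bystander: closed metal tin of screws, 60 mm across, 35 mm high, behind the fence, origin centre of underside
There are look-alikes about, which are no part of the job. What is shaped like the block but orange or yellow is not meant.

How it is judged:
On the way, in this order (a step that is already met when the one before it is completed fails the run):
1. the knob is turned clockwise to lock the stop (above 1.15 rad), the stop still within 8 mm of where it was set (value of joint knob above 1.15 rad and distance of stop_face from where it was at the start of the episode below 0.008 m), for 0.2 s.
2. the block stands on the nightstand top, butted against the stop within 4 mm and against the fence within 4 mm (y of block_end in the frame of stop_face above -0.004 m and x of block in the frame of fence between -0.039 and -0.03 m and height (world z) of block below 0.004 m), for 0.2 s.
At the end, for the whole second after the job is handed in: Still pushing at the end: knob past 1.15 rad, stop within 8 mm of its start; block at rest, upright and square to the fence (0.05 rad), chamfer to the robot, back within 3 mm of fence, end within 4 mm of stop; fingers press it over 4 N, it bears on the fence over 1.5 N and on the top over 4 N (all of step 1 and y of block_end in the frame of stop_face between -0.004 and 0.004 m and x of block in the frame of fence between -0.038 and -0.031 m and angle between the x axis of block and the x axis of fence, either way round below 0.05 rad and x of chamfer in the frame of fence below -0.045 m and angle between block's own z axis and vertical below 0.05 rad and height (world z) of block below 0.003 m and linear speed of block below 0.01 m/s and contact force between block and fence above 1.5 N and contact force between block and table above 4 N and contact force between the fingers and block above 4 N); the arm keeps its last pose, push and grip.
It fails at once if the stop is shifted more than 12 mm from where it was set (distance of stop_face from where it was at the start of the episode above 0.012 m).
It fails at once if a bystander is moved more than 30 mm (distance of any of car, teether, offcut, lunchbox, milk, cup, screwdriver, tin from where it was at the start of the episode above 0.03 m).
It also fails if it takes over 72 s, if anything falls off the work surface, if the arm or the gripper's body presses on something with over 40 N, if the wrist force passes 120 N, or if a joint passes its speed limit or range.

## Working session

There is one attempt and no reset: what is moved stays moved. The work goes in short steps, Python scripts to look and compute and a tool call to move; the robot and the scene stay as the last step left them, time stands still between calls to the robot, and variables do not carry over. Pictures are saved under pics/ and viewed, at most 10 in all, crops included, and the job is handed in when it is done.

Besides the shell and the picture viewer there is one more tool, called after "Emit:" in YAML: its name, and indented under it one key for each argument. play_rows: Moves the arm, as the interface text tells. Its arguments: {"type":"object","properties":{"increments":{"type":"string"},"grip_force":{"type":"number"}},"required":["increments"]}

```bash
mkdir -p pics; cat > h.py <<'E'
from bench import *
import numpy as np, cv2
def snap(n,f):
    c=camera(n); cv2.imwrite(f,cv2.cvtColor(c["color"],cv2.COLOR_RGB2BGR)); np.savez(n+".npz",**c); return c
def unproj(c,u,v,z):
    M=np.array(c["camera_from_world"]);R=M[:3,:3];o=-R.T@M[:3,3]
    d=R.T@np.array([(u-c["cx"])/c["fx"],(v-c["cy"])/c["fy"],1]);return o+d*(z-o[2])/d[2]
def proj(c,p):
    M=np.array(c["camera_from_world"]);q=M[:3,:3]@np.array(p)+M[:3,3];return np.array([c["fx"]*q[0]/q[2]+c["cx"],c["fy"]*q[1]/q[2]+c["cy"]])
E
python3 - <<'E'
from h import *
s=read_state();print({k:np.round(v,3) for k,v in s.items()})
for n in("top","side"):
    c=snap(n,f"pics/{n}0.png");M=np.array(c["camera_from_world"]);print(n,c["fx"],c["cx"],c["cy"],np.round(M,3).tolist())
a=cv2.imread("pics/top0.png");cv2.imwrite("pics/top0b.png",cv2.resize(a,(800,600),interpolation=cv2.INTER_CUBIC))
a=cv2.imread("pics/side0.png");cv2.imwrite("pics/side0b.png",cv2.resize(a,(800,600),interpolation=cv2.INTER_CUBIC))
E
```

```text
{'time': np.float64(0.0), 'joint_positions': array([-1.218,  0.333, -0.065,  1.461,  0.022,  1.35 , -0.089]), 'joint_vel': array([-0.   , -0.001, -0.   , -0.   ,  0.001,  0.   , -0.   ]), 'joint_torque': array([ 1.0000e-03, -6.2325e+01,  2.6000e-02, -3.8989e+01, -6.1000e-02,
        4.0000e-02,  0.0000e+00]), 'ee_pos': array([0.229, 0.581, 0.222]), 'eef_rot': array([ 0.187,  0.982, -0.001, -0.   ]), 'ft_force': array([ 0.426, -0.013, -0.221]), 'torque': array([-0.017, -0.002,  0.021]), 'grip_force': np.float64(0.0), 'width': np.float64(0.087)}
top 454.50283583135587 252.44720380470005 186.2551816129023 [[-0.013, -1.0, -0.009, 0.038], [-0.989, 0.014, -0.148, 0.536], [0.148, 0.007, -0.989, 1.271], [0.0, 0.0, 0.0, 1.0]]
side 356.1954258873674 255.7761033306055 183.8322336335574 [[0.943, -0.333, -0.005, -0.495], [-0.267, -0.744, -0.612, 0.205], [0.2, 0.579, -0.791, 0.932], [0.0, 0.0, 0.0, 1.0]]
```

View pics/top0b.png

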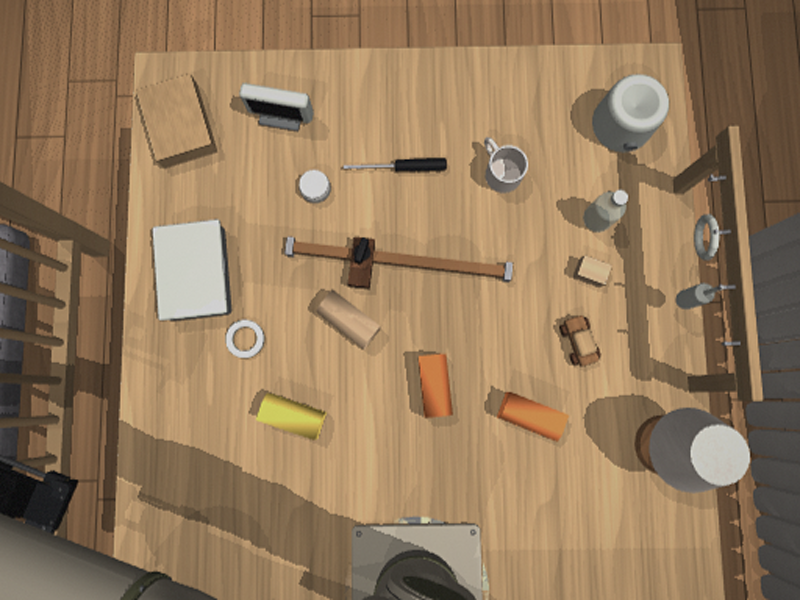

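View pics/side0b.png

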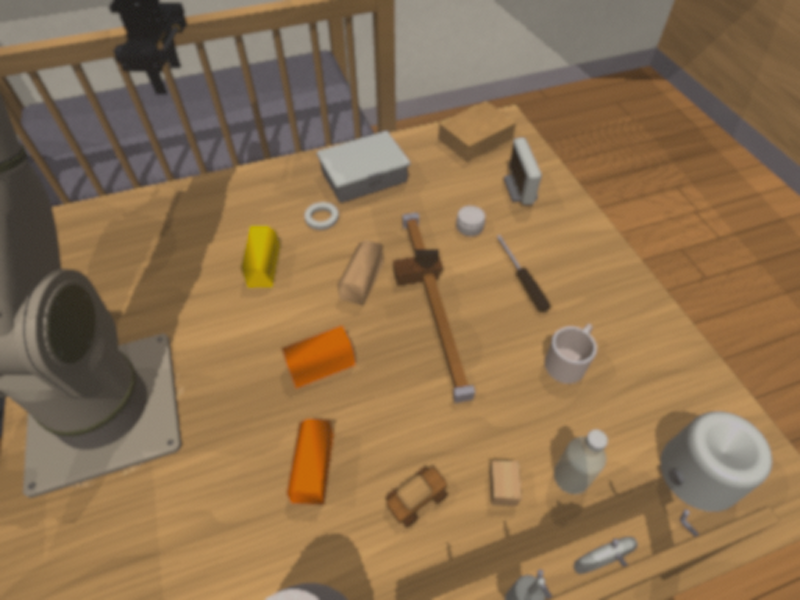

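Top view, 800×600 pixels. Candidates for the block are the pine block at (347,318), orange at (435,385) and (533,415), yellow at (290,415), and the plain offcut at (593,270). I choose the pine one at (347,318). The fence runs from (290,246) to (508,270), with the stop and knob at (361,258). Next is a close crop to check.

```bash
python3 - <<'E'
import cv2
a=cv2.imread("pics/top0.png")[145:230,180:260];b=cv2.imread("pics/side0.png")[130:210,205:295]
a=cv2.resize(a,None,fx=7,fy=7,interpolation=cv2.INTER_CUBIC);b=cv2.resize(b,None,fx=7,fy=7,interpolation=cv2.INTER_CUBIC)
cv2.imwrite("pics/ct.png",a);cv2.imwrite("pics/cs.png",b)
E
```

```text
(no output)
```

View pics/ct.png

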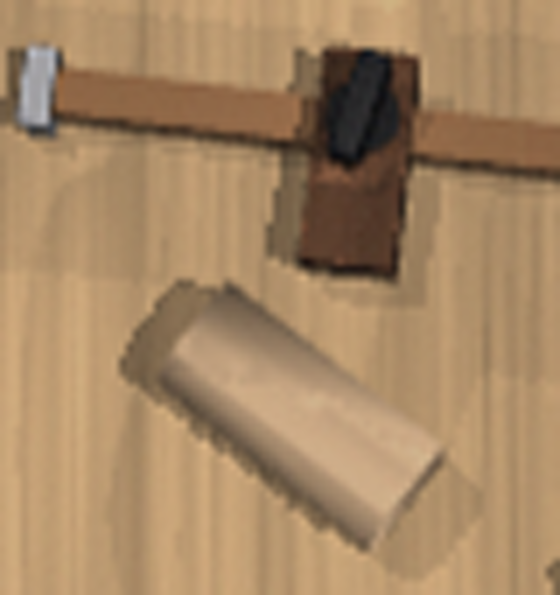

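View pics/cs.png

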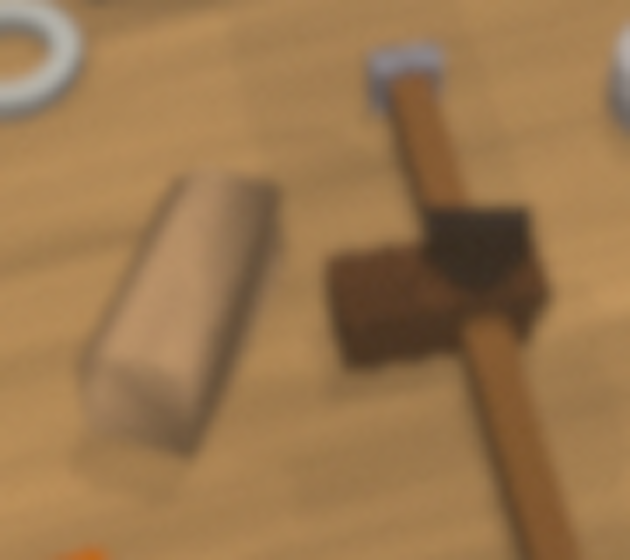

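The crops show the bare pine block, one end corner pair at top-crop (440,450)/(370,548), and the knob bar square across the fence. Next I fit the models and overlay wireframes, to settle the chamfer side too.

```bash
cat >> h.py <<'E'
def T(x,y,a,P):
    c,s=np.cos(a),np.sin(a);P=np.array(P,float);return np.c_[x+c*P[:,0]-s*P[:,1],y+s*P[:,0]+c*P[:,1],P[:,2]]
prof=[(-.025,0),(.025,0),(.025,.06),(-.01,.06),(-.025,.045)]
def box(x0,x1,y0,y1,h): return [[(x,y,0) for x,y in((x0,y0),(x1,y0),(x1,y1),(x0,y1))],[(x,y,h) for x,y in((x0,y0),(x1,y0),(x1,y1),(x0,y1))]]
def blk(): return [[(x,s,z) for x,z in prof] for s in(-.055,.055)]
E
python3 - <<'E'
from h import *
c=dict(np.load("top.npz"));
f=lambda u,v,z:unproj(c,180+u/7-.5+.07,145+v/7-.5+.07,z)
print("blk ends",[np.round(f(*p),4) for p in((225,290,.06),(440,450,.06),(370,548,.045),(165,370,.045),(370,548,.06),(165,370,.06))])
print("fence back edge",[np.round(f(*p,.025),4) for p in((60,70),(300,95),(420,108),(560,122))])
print("caps",[np.round(unproj(c,u/1.5625-.5,v/1.5625-.5,.03),4) for u,v in((290,245),(508,269))])
print("stop top",[np.round(f(*p,.038),4) for p in((325,50),(418,55),(395,268),(302,258))])
print("bar",[np.round(f(*p,.072),4) for p in((375,52),(345,160),(360,105))])
# gradient-based check of fence edges: rows of max gradient per column
g=cv2.cvtColor(c["color"],cv2.COLOR_RGB2LAB).astype(float)
E
```

```text
blk ends [array([0.5354, 0.1465, 0.06  ]), array([0.469 , 0.0598, 0.06  ]), array([0.4309, 0.089 , 0.045 ]), array([0.5049, 0.1725, 0.045 ]), array([0.4299, 0.0882, 0.06  ]), array([0.503 , 0.1708, 0.06  ])]
fence back edge [array([0.6355, 0.2196, 0.025 ]), array([0.6233, 0.1183, 0.025 ]), array([0.6169, 0.0678, 0.025 ]), array([0.6101, 0.009 , 0.025 ])]
caps [array([0.6294, 0.2277, 0.03  ]), array([ 0.5775, -0.1802,  0.03  ])]
stop top [array([0.6395, 0.1068, 0.038 ]), array([0.6368, 0.068 , 0.038 ]), array([0.5469, 0.0783, 0.038 ]), array([0.5517, 0.1167, 0.038 ])]
bar [array([0.6306, 0.0843, 0.072 ]), array([0.5861, 0.0967, 0.072 ]), array([0.6087, 0.0905, 0.072 ])]
```

```bash
cat >> h.py <<'E'
def wire(im,c,k,off,x,y,a,two,col):
    P=[[((proj(c,p)-off+.5)*k).astype(int) for p in T(x,y,a,f)] for f in two]
    for q in P: cv2.polylines(im,[np.array(q)],True,col,1,cv2.LINE_AA)
    for p,q in zip(*P): cv2.line(im,tuple(map(int,p)),tuple(map(int,q)),col,1,cv2.LINE_AA)
def crop(c,x0,y0,w,h,k): return cv2.resize(cv2.cvtColor(c["color"][y0:y0+h,x0:x0+w],cv2.COLOR_RGB2BGR),None,fx=k,fy=k,interpolation=cv2.INTER_CUBIC)
E
python3 - <<'E'
from h import *
rows=[]
for n,(x0,y0,w,h) in(("top",(170,140,80,60+25)),("side",(205,130,80,85))):
    c=dict(np.load(n+".npz"));row=[]
    for hyp in(0,1):
        im=crop(c,x0,y0,w,h,3.5 if 0 else 4);o=np.array([x0,y0])
        im=crop(c,x0,y0,w,h,4)
        wire(im,c,4,o,.485,.117,-.69+hyp*np.pi,blk(),(255,0,0))
        wire(im,c,4,o,.6025,.0238,-.124,box(-.01,.01,-.2,.2,.025),(0,255,0))
        d=.0687
        wire(im,c,4,o,.6025+np.sin(.124)*d,.0238+np.cos(.124)*d,-.124,box(-.062,.03,-.02,.02,.038),(0,0,255))
        row.append(im)
    row.append(crop(c,x0,y0,w,h,4)[:, :160]); rows.append(np.hstack(row))
    R=rows[-1]
m=np.vstack(rows)[:, :800];print(m.shape);cv2.imwrite("pics/ov.png",cv2.resize(m,None,fx=min(1,600/m.shape[0]),fy=min(1,600/m.shape[0])))
E
```

```text
(680, 800, 3)
```

View pics/ov.png

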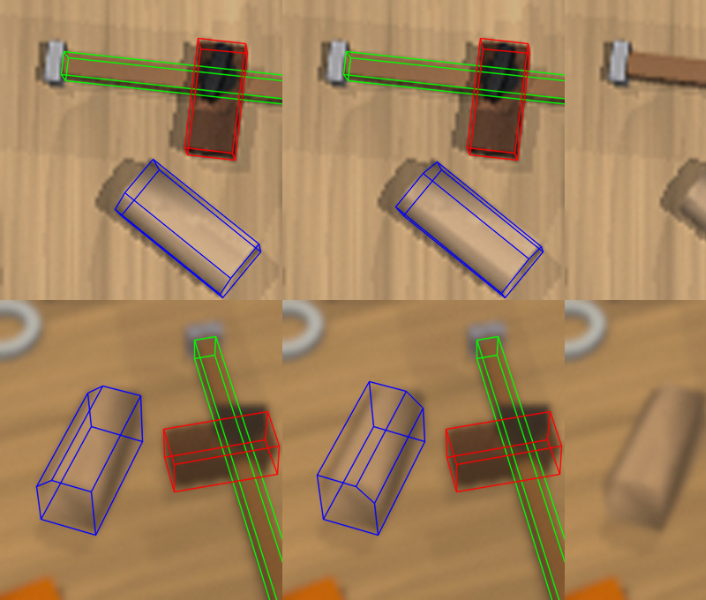

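Front-chamfer hypothesis (left column) matches the block outline in both views. Fence and stop wireframes fit too.

```bash
cat >> h.py <<'E'
from scipy.spatial.transform import Rotation as Ro
def go(p,az=None,tilt=None):
    s=read_state();R=Ro.from_quat(s["eef_rot"]);
    d=R.inv().apply(np.array(p)-s["ee_pos"]);cy=R.as_matrix()[:,1];a0=np.arctan2(cy[1],cy[0])
    if az is None: az=a0
    y=np.array([np.cos(az),np.sin(az),0]);z=np.array([0,0,-1.]);x=np.cross(y,z)
    t=(R.inv()*Ro.from_matrix(np.c_[x,y,z])).as_rotvec()
    print("now",np.round(s["ee_pos"],4),"az",round(a0,4),"w",round(float(s["width"]),4),"F",np.round(s["ft_force"],1),"t",round(float(s["time"]),2),"| turn",np.round(t,4),"shift",np.round(d,4),"tool x,y",np.round(R.as_matrix()[:,0],3),np.round(cy,3))
E
python3 - <<'E'
from h import *
c=dict(np.load("side.npz"))
print(unproj(c,205+480/7,130+228/7,.072))
for p in ((.610,.091,.072),): print((proj(c,p)-[205,130])*7)
go((.610,.091,.13),np.radians(78.5))
E
```

```text
[0.60973269 0.08224045 0.072     ]
[473.05886785 213.07032517]
now [0.2292 0.5811 0.2218] az 1.195 w 0.0871 F [-0.6 -0.5 -0.3] t 0.1 | turn [-1.40e-03 -1.00e-04 -1.75e-01] shift [-0.534  -0.316   0.0923] tool x,y [-0.93   0.367 -0.   ] [ 0.367  0.93  -0.001]
```

Emit:
play_rows:
  increments: "0 0 0 -0.043 -0.025 0 1; 0 0 -0.1 -0.086 -0.05 0 1; 0 0 -0.175 -0.129 -0.076 0 1; 0 0 -0.175 -0.172 -0.101 0 1; 0 0 -0.175 -0.215 -0.127 0 1; 0 0 -0.175 -0.258 -0.152 0 1; 0 0 -0.175 -0.3 -0.177 0 1; 0 0 -0.175 -0.342 -0.202 0 1"
  grip_force: 40

```text
time: 0.9
ee_pos: [0.4742, 0.2661, 0.2225]
eef_rot: [0.1, 0.995, 0.0, -0.0]
ft_force: [0.6, 0.2, 0.5]
width: 0.087
grip_force: 0.0
```

```bash
python3 -c "
from h import *
go((.610,.091,.11),np.radians(78.5)); print(np.round(read_state()['joint_positions'],2))"
```

```text
now [0.4742 0.2661 0.2225] az 1.37 w 0.087 F [0.6 0.2 0.5] t 0.9 | turn [ 0.0001 -0.0001 -0.0001] shift [-0.168  -0.1445  0.1124] tool x,y [-0.98   0.199  0.   ] [0.199 0.98  0.   ]
[-0.74  0.15  0.17  1.69 -0.03  1.31  0.8 ]
```

Emit:
play_rows:
  increments: "0 0 0 -0.038 -0.032 0 1; 0 0 0 -0.075 -0.065 0.01 1; 0 0 0 -0.11 -0.095 0.03 1; 0 0 0 -0.143 -0.123 0.06 1; 0 0 0 -0.168 -0.144 0.09 1; 0 0 0 -0.168 -0.144 0.112 1; 0 0 0 -0.168 -0.144 0.112 1"

```text
time: 1.6
ee_pos: [0.6072, 0.0919, 0.1067]
eef_rot: [0.101, 0.995, -0.001, -0.003]
ft_force: [-1.3, -0.2, 0.8]
width: 0.0869
grip_force: 0.0
```

```bash
python3 - <<'E'
from h import *
go((.610,.091,.049),np.radians(78.5)); print(np.round(read_state()['joint_positions'],2))
c=snap("side","pics/s1.png");im=crop(c,225,110,80,70,8)
for p in ((.610,.091,.072),(.633,.086,.072),(.587,.096,.072)):
    cv2.circle(im,tuple(((proj(c,p)-[225,110]+.5)*8).astype(int).tolist()),4,(0,255,255),-1)
cv2.imwrite("pics/s1c.png",im)
E
```

```text
now [0.6072 0.0919 0.1067] az 1.3681 w 0.0869 F [-1.3 -0.2  0.8] t 1.6 | turn [-0.0032 -0.0059 -0.0019] shift [-0.0032 -0.0001  0.0577] tool x,y [-0.98   0.201  0.006] [ 0.201  0.98  -0.003]
[-0.46  0.41  0.3   1.64 -0.13  1.12  1.24]
```

View pics/s1c.png

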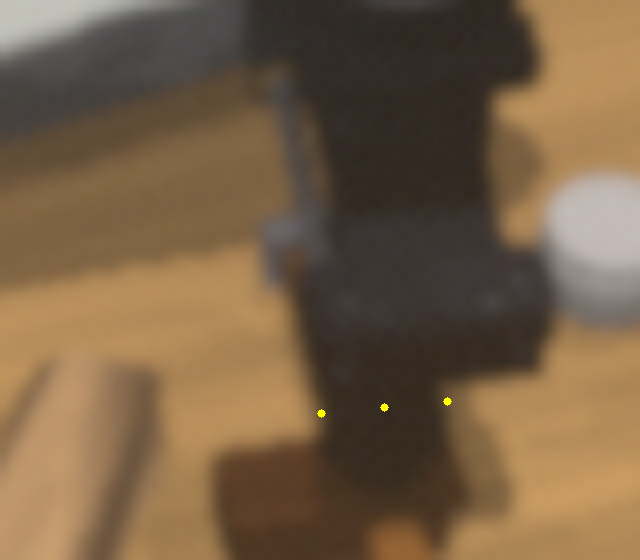

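The side view shows the fingers over the knob, with the bar at about (385,410) hidden behind them. The position is consistent, so I descend and close.

Emit:
play_rows:
  increments: "0 0 0 -0.001 0 0.03 1; 0 0 0 -0.001 0 0.056 1; 0 0 0 -0.001 0 0.057 1; 0 0 0 -0.001 0 0.057 0.5; 0 0 0 -0.001 0 0.057 0; 0 0 0 -0.001 0 0.057 0; 0 0 0 -0.001 0 0.057 0; 0 0 0 -0.001 0 0.057 0"

```text
time: 2.45
ee_pos: [0.6105, 0.0933, 0.0542]
eef_rot: [0.1, 0.995, 0.0, 0.0]
ft_force: [-0.4, 0.1, -0.6]
width: 0.055
grip_force: 0.0
```

```bash
python3 -c "
from h import *
go((.610,.091,.049),np.radians(78.5)); s=read_state();print(np.round(s['joint_positions'],2),s['grip_force'],s['torque'])"
```

```text
now [0.6105 0.0933 0.0542] az 1.37 w 0.055 F [-0.4  0.1 -0.6] t 2.45 | turn [ 0.0005  0.0007 -0.    ] shift [ 0.0001 -0.0024  0.0052] tool x,y [-0.98   0.199 -0.001] [0.199 0.98  0.001]
[-0.45  0.47  0.28  1.68 -0.15  1.02  1.25] 0.0 [-0.02448101 -0.02131622 -0.01679835]
```

Emit:
play_rows:
  increments: "0 0 0 0 -0.002 0.004 0; 0 0 0 0 -0.002 0.004 0; 0 0 0 0 -0.002 0.004 0; 0 0 0 0 -0.002 0.004 0; 0 0 0 0 -0.002 0.004 0; 0 0 0 0 -0.002 0.004 0; 0 0 0 0 -0.002 0.004 0; 0 0 0 0 -0.002 0.004 0"

```text
time: 3.25
ee_pos: [0.61, 0.0912, 0.0496]
eef_rot: [0.1, 0.995, 0.0, 0.0]
ft_force: [2.0, 0.9, 0.0]
width: 0.0137
grip_force: 39.1
```

```bash
python3 -c "
from h import *
go((.610,.091,.049),np.radians(78.5)); s=read_state();print(np.round(s['joint_positions'],2),s['grip_force'],s['torque'])"
```

```text
now [0.61   0.0912 0.0496] az 1.3698 w 0.0137 F [2.  0.9 0. ] t 3.25 | turn [ 0.0002  0.0003 -0.0003] shift [-0.     -0.0002  0.0006] tool x,y [-0.98  0.2  -0.  ] [0.2  0.98 0.  ]
[-0.45  0.47  0.28  1.68 -0.15  1.01  1.26] 39.14571777213041 [ 0.02626743 -0.36711921 -0.17136363]
```

Emit:
play_rows:
  increments: "0 0 0.1 0 0 0 0; 0 0 0.2 0 0 0 0; 0 0 0.3 0 0 0 0; 0 0 0.4 0 0 0 0; 0 0 0.5 0 0 0 0; 0 0 0.6 0 0 0 0; 0 0 0.7 0 0 0 0; 0 0 0.7 0 0 0 0"

```text
time: 4.05
ee_pos: [0.6103, 0.0918, 0.0497]
eef_rot: [0.436, 0.9, 0.0, 0.0]
ft_force: [3.5, 1.3, -1.5]
width: 0.0139
grip_force: 40.0
```

```bash
python3 -c "
from h import *
go((.610,.091,.049),np.radians(78.5)-.7); s=read_state();print(np.round(s['joint_positions'],2),s['grip_force'],s['torque'])"
```

```text
now [0.6103 0.0918 0.0497] az 0.6691 w 0.0139 F [ 3.5  1.3 -1.5] t 4.05 | turn [ 0.001   0.0004 -0.001 ] shift [-0.0005 -0.0007  0.0007] tool x,y [-0.62   0.784 -0.   ] [0.784 0.62  0.001]
[-0.55  0.49  0.42  1.69 -0.23  1.02  0.61] 40.0005657132715 [ 0.31021627 -0.80713439 -0.1542739 ]
```

Emit:
play_rows:
  increments: "0 0 0.1 0 0 0 0; 0 0 0.2 0 0 0 0; 0 0 0.3 0 0 0 0; 0 0 0.4 0 0 0 0; 0 0 0.5 0 0 0 0; 0 0 0.58 0 0 0 0; 0 0 0.63 0 0 0 0; 0 0 0.63 0 0 0 0"

```text
time: 4.85
ee_pos: [0.6108, 0.0919, 0.0499]
eef_rot: [0.692, 0.722, 0.001, 0.001]
ft_force: [6.3, 1.2, -3.3]
width: 0.0135
grip_force: 40.0
```

```bash
python3 -c "
from h import *
go((.610,.091,.049),np.radians(78.5)-1.33); s=read_state();print(np.round(s['joint_positions'],2),s['grip_force'],s['torque'])"
```

```text
now [0.6108 0.0919 0.0499] az 0.0426 w 0.0135 F [ 6.3  1.2 -3.3] t 4.85 | turn [ 0.0022 -0.0004  0.0025] shift [-0.0009 -0.0009  0.0008] tool x,y [-0.043  0.999  0.   ] [0.999 0.043 0.002]
[-0.65  0.51  0.55  1.69 -0.3   1.02  0.05] 39.99733789823949 [ 0.27069059 -1.20329686  0.10097402]
```

Emit:
play_rows:
  increments: "0 0 0 0 0 0 0; 0 0 0 0 0 0 0.3; 0 0 0 0 0 0 0.4; 0 0 0 0 0 0 0.4; 0 0 0 0 0 -0.03 0.6; 0 0 0 0 0 -0.07 1; 0 0 0 0 0 -0.11 1; 0 0 0 0 0 -0.13 1"

```text
time: 5.65
ee_pos: [0.6109, 0.0909, 0.1832]
eef_rot: [0.693, 0.721, 0.002, 0.001]
ft_force: [0.8, -0.1, -0.3]
width: 0.0588
grip_force: 0.0
```

```bash
python3 -c "
from h import *
go((.485,.117,.13),-.69); s=read_state();print(np.round(s['joint_positions'],2),s['grip_force'],s['torque'])"
```

```text
now [0.6109 0.0909 0.1832] az 0.0403 w 0.0588 F [ 0.8 -0.1 -0.3] t 5.65 | turn [ 0.003  -0.0022  0.7303] shift [ 0.0311 -0.1249  0.0528] tool x,y [-0.04   0.999  0.001] [0.999 0.04  0.004]
[-0.69  0.37  0.61  1.57 -0.22  1.27 -0.01] 0.0 [-0.08236831  0.01861874  0.05686917]
```

Emit:
play_rows:
  increments: "0 0 0.12 0.005 -0.02 0 1; 0 0 0.25 0.01 -0.045 0 1; 0 0 0.38 0.016 -0.07 0 1; 0 0 0.5 0.022 -0.095 0.01 1; 0 0 0.62 0.031 -0.12 0.02 1; 0 0 0.73 0.031 -0.125 0.04 1; 0 0 0.73 0.031 -0.125 0.053 1; 0 0 0.73 0.031 -0.125 0.053 1"

```text
time: 6.45
ee_pos: [0.4829, 0.1167, 0.1252]
eef_rot: [0.904, 0.428, -0.001, 0.0]
ft_force: [0.1, 0.1, 0.4]
width: 0.0871
grip_force: 0.0
```

```bash
python3 - <<'E'
from h import *
go((.485,.117,.03),-.69); print(np.round(read_state()['joint_positions'],2))
rows=[]
for n,(x0,y0) in(("top",(175,130)),("side",(215,110))):
    c=snap(n,f"pics/{n}1.png");im=crop(c,x0,y0,80,85,5);o=np.array([x0,y0])
    wire(im,c,5,o,.485,.117,-.69,blk(),(255,0,0))
    d=.0687;wire(im,c,5,o,.6025+np.sin(.124)*d,.0238+np.cos(.124)*d,-.124,box(-.062,.03,-.02,.02,.038),(0,0,255))
    rows.append(im)
cv2.imwrite("pics/ov1.png",np.hstack(rows))
E
```

```text
now [0.4829 0.1167 0.1252] az -0.6864 w 0.0871 F [0.1 0.1 0.4] t 6.45 | turn [-0.0009  0.0024  0.0036] shift [0.0018 0.0015 0.0952] tool x,y [ 0.634  0.774 -0.002] [ 0.774 -0.634 -0.001]
[-0.96  0.14  0.68  1.94 -0.1   1.09 -0.92]
```

View pics/ov1.png

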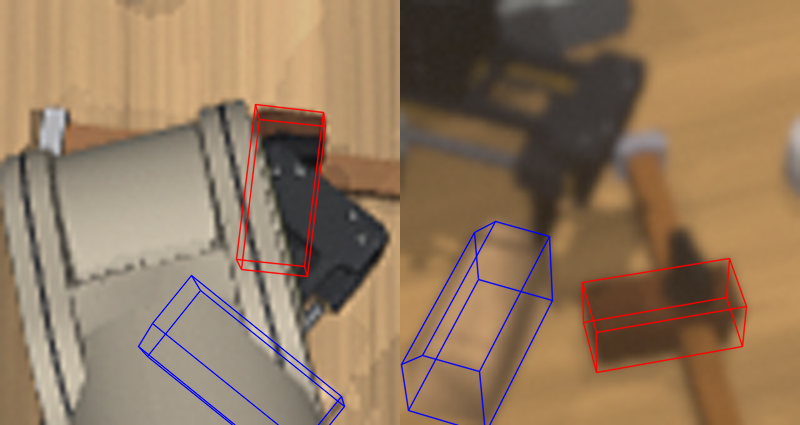

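The stop matches its wireframe and the knob bar now lies along the fence. The block hasn't moved, and the fingers are above it.

Emit:
play_rows:
  increments: "0 0 0 0.001 0.001 0.03 0.85; 0 0 0 0.001 0.001 0.06 0.85; 0 0 0 0.001 0.001 0.085 0.85; 0 0 0 0.001 0.001 0.095 0.85; 0 0 0 0.001 0.001 0.095 0.85; 0 0 0 0.001 0.001 0.095 0.5; 0 0 0 0.001 0.001 0.095 0.4; 0 0 0 0.001 0.001 0.095 0.4"
  grip_force: 25

```text
time: 7.35
ee_pos: [0.4859, 0.1177, 0.0326]
eef_rot: [0.905, 0.426, 0.001, -0.0]
ft_force: [0.4, -0.5, 0.0]
width: 0.0572
grip_force: 0.0
```

Emit:
play_rows:
  increments: "0 0 0 0 0 0 0.3; 0 0 0 0 0 0 0.3; 0 0 0 0 0 0 0.3"

```text
time: 7.65
ee_pos: [0.4856, 0.1176, 0.0322]
eef_rot: [0.905, 0.426, 0.001, -0.0]
ft_force: [-1.3, -1.1, 6.4]
width: 0.0502
grip_force: 24.9
```

```bash
python3 -c "
from h import *
go((.485,.117,.03),-.69); s=read_state();print(np.round(s['joint_positions'],2),s['grip_force'],s['torque'])"
```

```text
now [0.4856 0.1176 0.0322] az -0.6899 w 0.0502 F [-1.3 -1.1  6.4] t 7.65 | turn [ 0.0001 -0.0011  0.0001] shift [-0.0008 -0.0001  0.0022] tool x,y [0.636 0.771 0.001] [ 0.771 -0.636  0.   ]
[-0.9   0.3   0.65  2.02 -0.23  0.89 -0.82] 24.93845827644691 [-0.13569832  0.44137769 -0.01829403]
```

Emit:
play_rows:
  increments: "0 0 0 0 0 -0.012 0.3; 0 0 0 -0.025 0.021 -0.012 0.3; 0 0 -0.09 -0.047 0.041 -0.012 0.3; 0 0 -0.23 -0.063 0.061 -0.012 0.3; 0 0 -0.37 -0.067 0.08 -0.012 0.3; 0 0 -0.5 -0.058 0.099 -0.012 0.3; 0 0 -0.566 -0.041 0.121 -0.012 0.3; 0 0 -0.566 -0.041 0.121 -0.012 0.3"

```text
time: 8.45
ee_pos: [0.5552, 0.0083, 0.0445]
eef_rot: [0.749, 0.663, 0.001, 0.001]
ft_force: [-0.1, 0.1, -1.5]
width: 0.0497
grip_force: 24.9
```

```bash
python3 - <<'E'
from h import *
go((.5532,.0085,.034),-.124)
s=read_state();print(s['grip_force'],s['torque'])
x,y=s['ee_pos'][:2];rows=[]
for n,(x0,y0) in(("top",(195,130)),("side",(235,130))):
    c=snap(n,f"pics/{n}2.png");im=crop(c,x0,y0,80,85,5);o=np.array([x0,y0])
    b=[[(p[0],p[1],p[2]+.012) for p in f] for f in blk()]
    wire(im,c,5,o,x,y,-.124,b,(255,0,0))
    d=.0687;wire(im,c,5,o,.6025+np.sin(.124)*d,.0238+np.cos(.124)*d,-.124,box(-.062,.03,-.02,.02,.038),(0,0,255))
    wire(im,c,5,o,.6025,.0238,-.124,box(-.01,.01,-.2,.2,.025),(0,255,0))
    rows.append(im)
cv2.imwrite("pics/ov2.png",np.hstack(rows))
E
```

```text
now [0.5552 0.0083 0.0445] az -0.1221 w 0.0497 F [-0.1  0.1 -1.5] t 8.45 | turn [0.0026 0.0002 0.0019] shift [-0.0001 -0.002   0.0105] tool x,y [ 0.122  0.993 -0.   ] [ 0.993 -0.122  0.003]
24.927463782951236 [-0.10031656  0.00969662  0.03372604]
```

View pics/ov2.png

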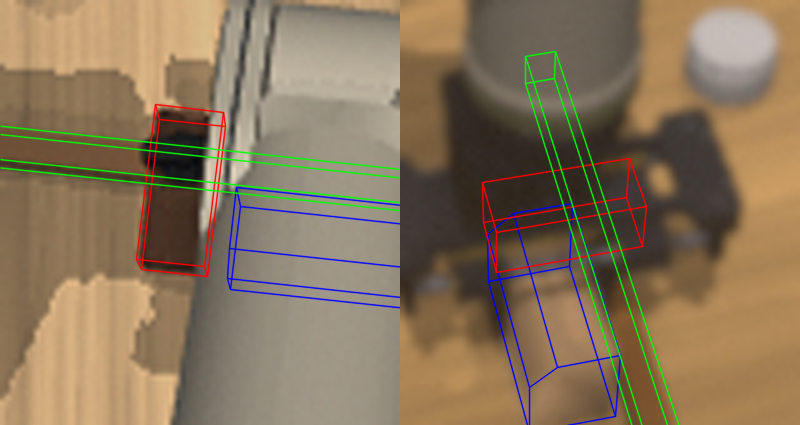

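The block is held square to the fence, clear of it, with the stop undisturbed at (175,190) in the left panel. I lower it, then slide to the fence first and the stop second.

Emit:
play_rows:
  increments: "0 0 0 0 0 0.005 0.3; 0 0 0 0 0 0.009 0.3; 0 0 0 0 0 0.011 0.3; 0 0 0 0 0 0.011 0.3"

```text
time: 8.95
ee_pos: [0.5519, 0.0088, 0.0324]
eef_rot: [0.75, 0.662, -0.0, -0.0]
ft_force: [-0.3, -1.0, -1.9]
width: 0.0499
grip_force: 24.9
```

Emit:
play_rows:
  increments: "0 0 0 0 0.003 0 0.3; 0 0 0 0 0.006 0 0.3; 0 0 0 0 0.008 0 0.3; 0 0 0 0 0.008 0 0.3"

```text
time: 9.35
ee_pos: [0.5606, 0.0076, 0.0325]
eef_rot: [0.75, 0.662, 0.0, 0.0]
ft_force: [-0.2, 0.3, -0.9]
width: 0.05
grip_force: 24.9
```

Emit:
play_rows:
  increments: "0 0 0 0 0.002 0.001 0.3; 0 0 0 0 0.004 0.001 0.3; 0 0 0 0 0.005 0.001 0.3; 0 0 0 0 0.005 0.001 0.3"

```text
time: 9.75
ee_pos: [0.5637, 0.0076, 0.0321]
eef_rot: [0.75, 0.662, -0.001, -0.002]
ft_force: [-12.1, 1.1, 16.4]
width: 0.0496
grip_force: 25.0
```

Emit:
play_rows:
  increments: "0 0 0 0 0.001 0 0.3; 0 0 0 0 0.002 0 0.3; 0 0 0 0 0.002 0 0.3"

```text
time: 10.05
ee_pos: [0.5642, 0.0079, 0.032]
eef_rot: [0.75, 0.662, -0.002, -0.003]
ft_force: [-19.4, 4.3, 22.7]
width: 0.0497
grip_force: 25.0
```

Emit:
play_rows:
  increments: "0 0 0 0 -0.004 -0.001 0.3; 0 0 0 0.003 -0.004 -0.001 0.3; 0 0 0 0.006 -0.004 -0.001 0.3; 0 0 0 0.008 -0.004 -0.001 0.3; 0 0 0 0.01 -0.004 -0.001 0.3; 0 0 0 0.01 -0.004 -0.001 0.3"

```text
time: 10.65
ee_pos: [0.5646, 0.0177, 0.0324]
eef_rot: [0.749, 0.662, 0.0, -0.0]
ft_force: [0.6, -0.5, -0.6]
width: 0.0496
grip_force: 25.0
```

```bash
python3 -c "
from h import *
go((.567,.0219,.031),-.124)
s=read_state();print(s['grip_force'],s['torque'])"
```

```text
now [0.5646 0.0177 0.0324] az -0.1234 w 0.0496 F [ 0.6 -0.5 -0.6] t 10.65 | turn [-0.     -0.      0.0006] shift [0.0045 0.0018 0.0014] tool x,y [0.123 0.992 0.   ] [ 0.992 -0.123 -0.   ]
24.991001249291003 [-0.10155885  0.03591983 -0.03241688]
```

Free again; I creep to the stop.

Emit:
play_rows:
  increments: "0 0 0 0.001 0 0 0.3; 0 0 0 0.002 0 0 0.3; 0 0 0 0.003 0 0 0.3; 0 0 0 0.003 0 0 0.3"

```text
time: 11.05
ee_pos: [0.5649, 0.0202, 0.0325]
eef_rot: [0.75, 0.662, -0.0, 0.0]
ft_force: [-0.5, -0.2, -0.8]
width: 0.0495
grip_force: 25.0
```

Emit:
play_rows:
  increments: "0 0 0 0.001 0 0 0.3; 0 0 0 0.0015 0 0 0.3; 0 0 0 0.002 0 0 0.3; 0 0 0 0.002 0 0 0.3"

```text
time: 11.45
ee_pos: [0.5648, 0.0203, 0.0325]
eef_rot: [0.75, 0.661, -0.001, 0.0]
ft_force: [-1.6, -6.7, 0.5]
width: 0.0496
grip_force: 25.0
```

Emit:
play_rows:
  increments: "0 0 0 -0.0005 0.001 0 0.3; 0 0 0 -0.0005 0.002 0 0.3; 0 0 0 -0.0005 0.003 0 0.3; 0 0 0 -0.0005 0.004 0 0.3; 0 0 0 -0.0005 0.004 0.0004 0.3; 0 0 0 -0.0005 0.004 0.0008 0.3; 0 0 0 -0.0005 0.004 0.0008 0.3; 0 0 0 -0.0005 0.004 0.0008 0.3"

```text
time: 12.25
ee_pos: [0.566, 0.0202, 0.032]
eef_rot: [0.75, 0.661, -0.002, -0.002]
ft_force: [-17.8, -3.9, 21.3]
width: 0.0498
grip_force: 25.0
```

```bash
python3 - <<'E'
from h import *
go((.567,.0219,.031),-.124)
s=read_state();print(s['grip_force'],s['torque'],s['joint_vel'].round(4), Ro.from_quat(s["eef_rot"]).as_matrix()[:,2].round(4))
rows=[]
for n,(x0,y0) in(("top",(195,130)),("side",(235,130))):
    c=snap(n,f"pics/{n}3.png");im=crop(c,x0,y0,80,85,5);o=np.array([x0,y0])
    d=.0687;wire(im,c,5,o,.6025+np.sin(.124)*d,.0238+np.cos(.124)*d,-.124,box(-.062,.03,-.02,.02,.038),(0,0,255))
    rows.append(im)
cv2.imwrite("pics/ov3.png",np.hstack(rows))
E
```

```text
now [0.566  0.0202 0.032 ] az -0.1257 w 0.0498 F [-17.8  -3.9  21.3] t 12.25 | turn [-0.0067  0.0005 -0.0017] shift [0.0018 0.0008 0.001 ] tool x,y [ 0.125  0.992 -0.   ] [ 0.992 -0.125 -0.007]
25.02253065817058 [-0.79925956  4.47540853 -0.29156117] [ 0.0006 -0.0015 -0.0012  0.0001  0.0026 -0.0008  0.0013] [-6.7e-03  4.0e-04 -1.0e+00]
```

View pics/ov3.png

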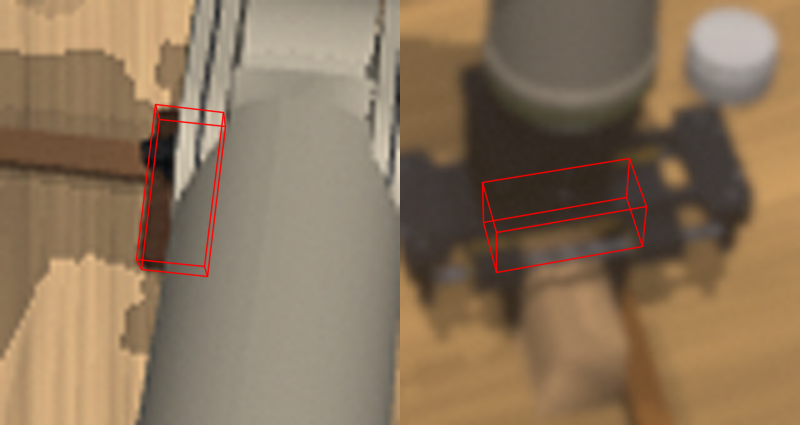

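To be sure the 18 N is fence contact and not table friction, I ease the down push for a moment while keeping the forward push.

Emit:
play_rows:
  increments: "0 0 0 0 0 -0.0008 0.3; 0 0 0 0 0 -0.001 0.3; 0 0 0 0 0 -0.001 0.3"

```text
time: 12.65
ee_pos: [0.5659, 0.0202, 0.032]
eef_rot: [0.75, 0.661, -0.003, -0.002]
ft_force: [-11.7, -4.0, 8.7]
width: 0.0497
grip_force: 25.0
```

Emit:
play_rows:
  increments: "0 0 0 0 0.001 0 0.3; 0 0 0 0 0.002 0 0.3; 0 0 0 0 0.002 0.0002 0.3; 0 0 0 0 0.002 0.0002 0.3; 0 0 0 0 0.002 0.0002 0.3; 0 0 0 0 0.002 0.0002 0.3"

```text
time: 13.25
ee_pos: [0.5662, 0.0204, 0.032]
eef_rot: [0.75, 0.661, -0.004, -0.004]
ft_force: [-23.3, -2.1, 19.2]
width: 0.0501
grip_force: 25.1
```

```bash
python3 - <<'E'
from h import *
go((.567,.0219,.031),-.124)
s=read_state();print(s['torque'],s['joint_vel'].round(4))
E
```

```text
now [0.5662 0.0204 0.032 ] az -0.1254 w 0.0501 F [-23.3  -2.1  19.2] t 13.25 | turn [-0.0103  0.0005 -0.0014] shift [0.0016 0.0006 0.001 ] tool x,y [ 0.125  0.992 -0.   ] [ 0.992 -0.125 -0.01 ]
[-0.43183641  5.38494181 -0.352344  ] [ 0.0003 -0.0003 -0.0005  0.0002  0.0002  0.0008  0.0002]
```

```bash
python3 -c "
from bench import *
print(close_job())"
```

```text
the job is handed in; nothing more can be done
None
```

I locked the stop (knob about 1.4 rad, stop not seen to move), seated the pine block against stop and fence, chamfer towards the robot, and handed in at about 13 s with the arm still gripping and pushing it (about 23 N into the fence, 19 N down); the verdict was not shown.

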